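# Refit the pointer knob of the bench test supply and turn it down to zero

## Task

The control knob of the bench test supply has come off: take the black pointer knob from the bench, line the flat in its bore up with the flat of the bare D-shaft on the supply's sloping panel, and push it fully home until it snaps. Then, with the knob on, turn the control down (anticlockwise, seen facing the panel) until the pointer stands at the zero mark, the one long line at the lower-left end of the round scale, and let go. Do not disturb the other things lying on the bench.

Things in the scene. Friction and masses are not known exactly. Their poses are not given: they have to be found in the camera images.
- knob: the loose pointer knob: black plastic, the only one with a straight bar grip, standing on the bench bore down. Round skirt 64 mm across, 10 mm high; on it the bar, 26 mm thick, top at 44 mm, along x from -29 mm to a pointed nose at +42 mm, white line on top towards the nose. Origin: centre of the underside, on the bore's axis; z up through the bar, x to the nose. About 0.13 kg
- knob_bore (a point): mouth of the knob's blind bore, in the centre of the underside (same point and axes as the knob). The bore is D-shaped: 16.8 mm across, its flat on the nose side (+x) 3.3 mm from the axis, 34 mm deep; the mouth is countersunk 4 mm deep, to 23 mm across on the round side and by 0.7 mm on the flat. A groove inside, opposite the flat, takes the shaft's ball
- knob_grip (a point): middle of the knob's bar, on the bore's axis 34 mm above the underside, where to pinch it across its 26 mm thickness (along the knob's y); same axes as the knob. The bar's flat sides run from 10 to 44 mm above the underside
- knob_nose (a point): point under the tip of the knob's nose: 42 mm from the bore's axis along the knob's x, at the height of the underside; same axes as the knob
- shaft_foot (a point): foot of the steel D-shaft, on its axis, on the surface of the round scale plate. The frame turns with the shaft: z outward along the shaft (square to the panel, 30 degrees off vertical), x from the axis to the flat. Knob fully home: its underside 3 mm from here, on a nut 32 mm across, its x and z along this x and z (nose pointing the way the flat looks); about 7 degrees of play in turning
- shaft_tip (a point): end of the D-shaft, on its axis, 32 mm out from the scale plate; same axes as shaft_foot. The shaft is 16 mm in diameter with its flat 3 mm from the axis; the last 4 mm taper (to 14.4 mm across, flat 2 mm from the axis). The knob starts to go on when its underside is 32 mm from the plate; turned more than about 35 degrees out of line it will not go on
- shaft_ball (a point): crown of a sprung steel ball that stands 3 mm out of the shaft's round side, opposite the flat, 16 mm from the scale plate. Its resistance (some 8 N) is felt as the knob's underside comes within 16 to 11 mm of the plate; in the last 3 mm it springs into the knob's groove, draws the knob home and holds it on (about 9 N to pull off). A push of 15 to 20 N seats the knob for sure
- shaft (a joint): turn of the shaft in rad: 0 when its flat (and the nose of the fitted knob) looks straight at the zero mark, growing clockwise seen facing the panel; end stops at -0.04 and 4.75. It turns with some friction (0.03 N m), stays where it is left and starts between 0.75 and 1.2. While a knob turns it, it lags by the play
- dial_centre (a point): centre of the round scale plate (aluminium, 120 mm across) at the foot of the shaft, on its surface, fixed to the panel. z outward, square to the panel; x along the plate to the zero mark, a line 20 mm long at the plate's rim, at the lower left for an operator facing the panel; y is 90 degrees anticlockwise of x
- console: the bench test supply (fixed): grey steel case 230 mm deep, 280 mm wide, front 55 mm high, face sloping up at 30 degrees to a flat top 165 mm high, carrying handle at the back up to 194 mm. Origin: centre of its underside; x to its back, y to an operator's left. The shaft stands right of the middle, its foot 112 mm up; meter, toggle and terminals (up to 29 mm proud) fill the left half
- round_knob: bystander: black round fluted knob, 58 mm across, 36 mm high, no bar (origin: centre of the underside)
- star_knob: bystander: black four-lobed star knob, 73 mm across, 30 mm high (origin: centre of the underside)
- screwdriver: bystander: screwdriver 200 mm long with a yellow handle, lying on the bench along its x axis
- bushing: bystander: steel bush 38 mm across and 38 mm high, standing on end
- oiler: bystander: red bottle 52 mm across and 130 mm high, standing
Things that resemble listed ones, but are neither listed nor needed, are in the scene too. What is shaped like the knob but pink is not meant.

How it is judged:
On the way, in this order (a step that is already met when the one before it is completed fails the run):
1. the knob is pushed home on the D-shaft, snapped on (z of knob in the frame of shaft_foot between 0 and 0.0048 m and distance between knob and shaft_foot below 0.0065 m and angle between the z axis of knob and the z axis of shaft_foot, either way round below 0.12 rad and x of knob_nose in the frame of shaft_foot above 0.036 m), for 0.2 s.
2. the fitted knob is turned down to the zero mark (x of knob_nose in the frame of dial_centre above 0.034 m and y of knob_nose in the frame of dial_centre between -0.0085 and 0.0085 m and z of knob in the frame of shaft_foot below 0.0048 m), for 0.2 s.
At the end, for the whole second after the job is handed in: the knob sits home on the shaft (underside within 1.8 mm of the nut, axes in line, flat on flat), the pointer's tip stands within 8.5 mm (about 12 degrees) of the zero mark's line and the shaft has turned with it; the knob is let go and at rest (all of step 2 and z of knob in the frame of shaft_foot above 0 m and distance between knob and shaft_foot below 0.0065 m and angle between the z axis of knob and the z axis of shaft_foot, either way round below 0.12 rad and x of knob_nose in the frame of shaft_foot above 0.036 m and value of joint shaft below 0.35 rad and linear speed of knob below 0.02 m/s and contact force between the fingers and knob below 0.1 N); the robot touches nothing.
It fails at once if another thing on the bench was knocked away (moved more than 25 mm) (distance of any of round_knob, star_knob, screwdriver, bushing, oiler from where it was at the start of the episode above 0.025 m).
It also fails if it takes over 40 s, if anything falls off the work surface, if the arm or the gripper's body presses on something with over 40 N, if the wrist force passes 120 N, or if a joint passes its speed limit or range.

## Robot

A 7-joint arm with a two-finger parallel gripper is mounted at the origin on the work surface. World frame = base frame: x ahead of the robot, y to its left, z up, the work surface at z = 0. Lengths are in m, angles in rad, forces in N, time in s.
With the tool pointing down it reaches from about 0.35 to 0.9 m from the base axis. Payload 19.9 kg.
Tool frame: the origin (TCP) lies midway between the tips of the shut fingers; the grasp point (between the pads) lies 19 mm behind it; z points along the fingers, y is the line along which they close (so a half turn about z gives the same grasp; the last joint's range is limited). The gripper opens to 85 mm and grips with 20 to 120 N. Pads are 22 mm wide; open, the fingers measure 114 mm over their backs; the gripper's body (76 mm by 85 mm) begins 54 mm behind the grasp point. The pads swing forward as they close: fully open they stand 13 mm farther back than shut.
Start: joints at [1.212, 0.417, -0.01, 1.614, 0.005, 1.111, -0.053], TCP at [0.195, -0.594, 0.231] pointing down, gripper open.
Joint ranges: [-2.81, 2.81], [-0.39, 2.02], [-1.27, 1.25], [0.06, 2.57], [-1.19, 4.33], [0.19, 2], [-2.82, 2.82]. Speed limits (rad/s): [1.89, 1.89, 2.39, 2.39, 3.01, 3.01, 3.01].

## Interface

Orientations are given as a 3x3 rotation matrix whose columns are the frame's x, y, z axes.
In Python, from workcell import sense, camera, camera_model, close_job gives the robot as it stands. The module is installed in compiled form; this text tells all that it offers.
- The arm moves only by the shell command python3 -m creep 'ROWS'. ROWS is JSON, a list of rows, each an object with "travel": the shift along the tool's x, y, z in cm, a list of three; "rot": the turn, a rotation vector about the tool's x, y, z in degrees, a list of three; "gripper": the finger opening in cm, from 0 to 8.54. In form: [{"travel": [dx, dy, dz], "rot": [rx, ry, rz], "gripper": gripper}, ...]. A call has 1 to 20 rows; each row shifts and turns the commanded pose from where the row before left it, along the tool's axes as they then stand; what a row does not reach is not made up. A row lasts 1/12 s, in which the tool goes at most 41.7 mm and 7.16 degrees, less where a joint would pass 70% of its speed; a pose out of reach is approached as far as the arm can. A call is refused whole if a number of a shift passes 4.17 or a number of a turn 7.16, either way. A call with a gripper value outside its range is refused whole. The fingers move at their own pace and stop on an object; the grip force is fixed at half the most. Time passes only in rows, so rows that do not move let the fingers close. It gives the time, the measured TCP pose, the force, the opening and the grip force at its end, in the units of the state.
- sense(): the state, without advancing time (a new reading comes with each control period).
- camera(name): name is "scene" or "top" or "wrist"; returns (picture, depth): 480x640x3 uint8, red, green, blue; 480x640 float32, m along the optical axis (not along the pixel's ray), 0 where there is no reading.
- camera_model(name): a dict with "fx", "fy", "cx", "cy" (pixels), "distortion" ([k1, k2, p1, p2, k3] as OpenCV has them; the pictures are not rectified), "rvec" (rotation vector, rad) and "tvec" (3), from world to camera coordinates, as OpenCV has them. Camera axes: x right, y down, z forward; pixel columns grow to the right and rows downward; lengths in m; the calibration is good to about 2 mm. A picture is of the moment at which its call begins: read the wrist's pose just before it. camera_model takes no time and is no camera call; for the wrist camera it gives the pose at the moment of the call.
- close_job(): hands the job in; it is judged then, once.
The state is a dict: "time_s": time; "qpos": joint angles; "dq": joint speeds; "joint_torque": joint torques, N m; "position": TCP position; "tcp_rot": TCP orientation; "contact_force": force on the tool from outside, world axes, zero at the start; "wrist_torque": the same for the moment, N m; "width": finger opening in m; "finger_force": force on a finger pad.
Only numpy, scipy, OpenCV 4.12 (cv2) and the standard library are available. Lean on these libraries where they do the work, as an engineer would, in place of code of your own. Each camera call takes 0.05 s, during which the arm holds its last target. There are 200 camera calls.

## Working session

There is one attempt and no reset: what is moved stays moved. The work goes in short steps, Python scripts to look and compute and a shell command to move; the robot and the scene stay as the last step left them, time stands still between calls to the robot, and variables do not carry over. Pictures are saved under pics/ and viewed, at most 10 in all, crops included, and the job is handed in when it is done.

```bash
mkdir -p pics; cat > h.py <<'E'
import numpy as np, cv2
from workcell import sense, camera, camera_model
def snap(n, f):
    m=camera_model(n); p,d=camera(n); cv2.imwrite('pics/'+f+'.png',p[:,:,::-1]); np.savez('pics/'+f+'.npz',p=p,d=d,**{k:np.array(v) for k,v in m.items()}); return p,d,m
def load(f):
    z=np.load('pics/'+f+'.npz'); return z['p'],z['d'],z
def RT(m): return cv2.Rodrigues(np.array(m['rvec'],float).reshape(3,1))[0], np.array(m['tvec'],float).ravel()
def rays(m,uv):
    K=np.array([[m['fx'],0,m['cx']],[0,m['fy'],m['cy']],[0,0,1]],float)
    x=cv2.undistortPoints(np.array(uv,float).reshape(-1,1,2),K,np.array(m['distortion'],float)).reshape(-1,2)
    R,t=RT(m); return -R.T@t, np.c_[x,np.ones(len(x))]@R   # origin, dirs (z=1 in cam)
def onplane(m,uv,p,n):
    o,d=rays(m,uv); s=((np.array(p)-o)@n)/(d@n); return o+d*s[:,None]
def bydepth(m,uv,d):
    o,r=rays(m,uv); uv=np.array(uv,int).reshape(-1,2); return o+r*d[uv[:,1],uv[:,0]][:,None]
def proj(m,X):
    K=np.array([[m['fx'],0,m['cx']],[0,m['fy'],m['cy']],[0,0,1]],float)
    return cv2.projectPoints(np.array(X,float).reshape(-1,1,3),np.array(m['rvec'],float),np.array(m['tvec'],float),K,np.array(m['distortion'],float))[0].reshape(-1,2)
E
python3 -c "
from h import *
for n in ('scene','top'):
  p,d,m=snap(n,n); o,r=rays(m,[[320,240]]); print(n,m['fx'],o,r)
s=sense(); print(s['time_s'],s['position'],s['tcp_rot'],s['width'],s['contact_force'])
"
```

```text
scene 566.4284179412996 [ 1.23696411 -0.76732696  0.79181049] [[-0.6255442   0.53450738 -0.56855808]]
top 491.6576784704313 [ 0.37479155 -0.12379303  1.12278435] [[ 0.11031521 -0.01546773 -0.99394108]]
0.1 [ 0.19459552 -0.59362729  0.23073764] [[ 9.50225739e-01  3.11561956e-01 -4.38163716e-04]
 [ 3.11562245e-01 -9.50225230e-01  9.89896950e-04]
 [-1.07939988e-04 -1.07714083e-03 -9.99999414e-01]] 0.08530224220137406 [-0.26185285  0.40766223 -0.46405687]
```

View pics/top.png

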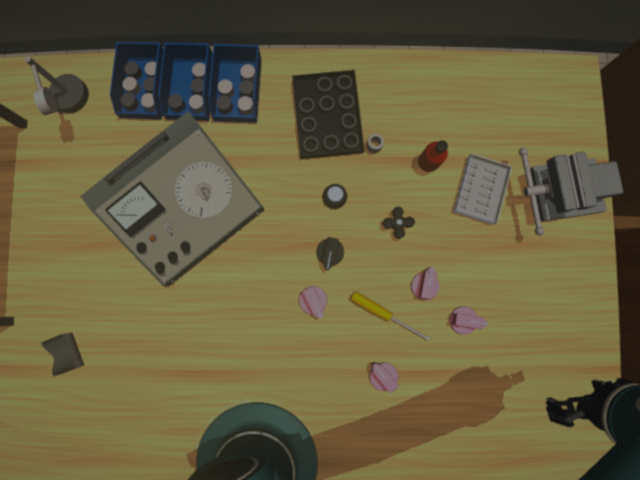

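View pics/scene.png

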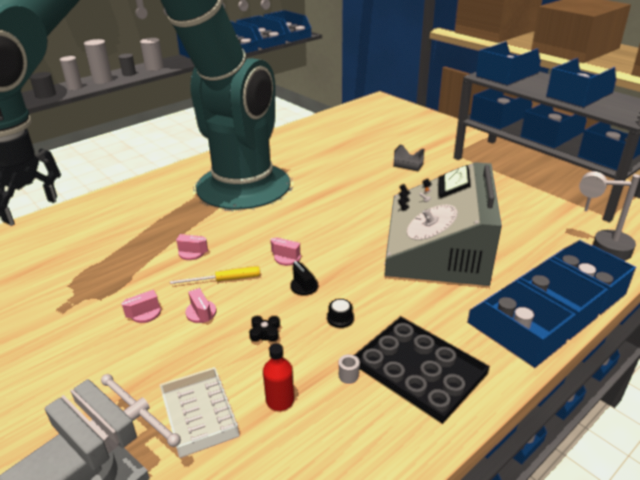

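Top view: the candidates are the black bar knob (330,252), the round fluted knob (335,195), the star knob (398,222) and pink lookalikes (313,302), (425,284), (467,320), (384,377). I choose (330,252). The dial is near (204,190), with the long zero mark at about (201,211). I'll check both in one crop.

```bash
python3 - <<'E'
from h import *
p,d,m=load('top')
a=cv2.resize(p[222:282,300:360],(400,400),interpolation=cv2.INTER_CUBIC);b=cv2.resize(p[155:225,168:238],(400,400),interpolation=cv2.INTER_CUBIC)
cv2.imwrite('pics/c1.png',np.clip(np.hstack([a,b])[:,:,::-1].astype(float)*1.5,0,255).astype(np.uint8))
# plate: bright low-sat pixels
h=cv2.cvtColor(p,cv2.COLOR_RGB2HSV); 
# panel plane from depth
ys,xs=np.mgrid[160:222:3,172:236:3]; uv=np.c_[xs.ravel(),ys.ravel()]
uv=uv[np.hypot(uv[:,0]-204,uv[:,1]-190)<27]; uv=uv[np.hypot(uv[:,0]-204,uv[:,1]-190)>15]
X=bydepth(m,uv,d); c=np.median(X,0); n=np.linalg.svd(X-X.mean(0))[2][2]; n*=np.sign(n[2]); print('plane',X.mean(0),n,np.abs((X-X.mean(0))@n).mean(),np.degrees(np.arccos(n[2])))
g=p.astype(int).sum(2); print(g[190,185],g[175,204],g[160,170],g[225,210])
print('knob depth', bydepth(m,[[330,252],[328,262],[330,245]],d))
E
```

```text
plane [0.59164892 0.1025769  0.11705413] [0.94298913 0.25226518 0.21710314] 0.02805553703364437 77.46105670010594
378 376 308 314
knob depth [[ 0.46789607 -0.1625428   0.04443521]
 [ 0.44581858 -0.15805279  0.04490307]
 [ 0.48347908 -0.16263596  0.04347959]]
```

View pics/c1.png

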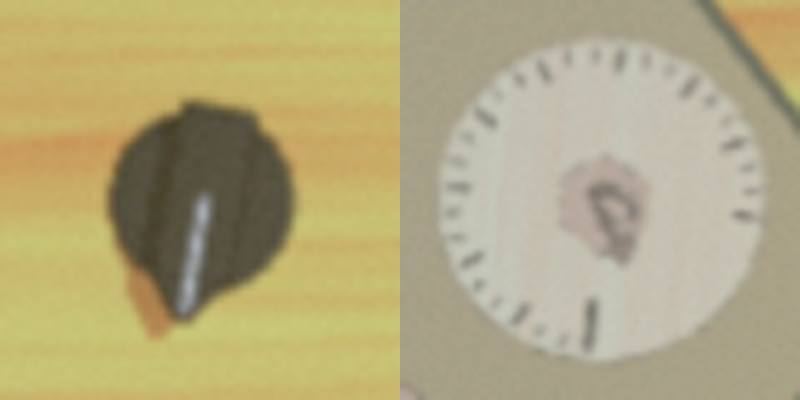

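The crop confirms it: a black bar knob with its white line and nose pointing down, nose tip at about (327.5,270). The dial's long zero mark is at about (201,212). Next I'll work out first estimates and the wrist camera geometry.

```bash
cat >> h.py <<'E'
from scipy.spatial.transform import Rotation as Rot
def togo(P,R,s=None):
    """shift in tool axes (cm) and total turn (deg rotvec in tool axes) to reach TCP P,R"""
    s=s or sense(); R0=np.array(s['tcp_rot'])
    return np.round(R0.T@(np.array(P)-s['position'])*100,2), np.round(np.degrees(Rot.from_matrix(R0.T@R).as_rotvec()),2)
E
python3 - <<'E'
from h import *
p,d,m=load('top')
print('depth at dial',d[175:206:10,185:226:10])
K=onplane(m,[[330.6,251.3],[327.5,269.7]],[0,0,.044],np.array([0,0,1.]));v=K[1]-K[0];print('line',K,v,np.degrees(np.arctan2(v[1],v[0])))
# skirt centre: dark blob
g=cv2.cvtColor(p,cv2.COLOR_RGB2HSV)[...,2]
fe=np.array([[168,285],[262,210]]);F=onplane(m,fe,[0,0,.055],np.array([0,0,1.]));print('front edge',F,F.mean(0))
e=F[1]-F[0];nh=np.array([e[1],-e[0],0]);nh/=np.linalg.norm(nh)
if nh[0]>0:nh=-nh
n=nh*.5+np.array([0,0,.866]);print('n',n)
# plate
h=cv2.cvtColor(p,cv2.COLOR_RGB2HSV); mk=((h[...,1]<45)&(h[...,2]>115)).astype(np.uint8); mk[:, :170]=0;mk[:155]=0;mk[225:]=0;mk[:,240:]=0
c=max(cv2.findContours(mk,0,1)[0],key=cv2.contourArea);el=cv2.fitEllipse(cv2.convexHull(c));print(el)
C=onplane(m,[el[0],[201.3,211.9]],[0,0,.112],np.array([0,0,1.]))[0]
Z=onplane(m,[el[0],[201.3,211.9]],C,n);print('dial',C,'zero',Z[1]-C,np.linalg.norm(Z[1]-C))
s=sense();R=np.array(s['tcp_rot']);w=camera_model('wrist');Rw,t=RT(w);print('cam in tool',R.T@(-Rw.T@t-s['position']),'\n',R.T@Rw.T, w['fx'])
kx=v/np.linalg.norm(v);kx[2]=0;Rt=np.c_[-kx,np.cross([0,0,-1],-kx),[0,0,-1]]
print(togo(K[0]*[1,1,0]+[0,0,.2],Rt))
E
```

```text
depth at dial [[1.0080332 1.0166507 1.0196793 1.0268978 1.0321311]
 [1.0132883 1.0228432 1.0274512 1.0336088 1.04327  ]
 [1.0205569 1.0251918 1.0262356 1.0385534 1.0435683]
 [1.0287466 1.0321472 1.0372382 1.0481787 1.0532633]]
line [[ 0.46948064 -0.16388602  0.044     ]
 [ 0.42895249 -0.15693107  0.044     ]] [-0.04052815  0.00695495  0.        ] 170.26244522163378
front edge [[ 0.3944209   0.19183423  0.055     ]
 [ 0.55982184 -0.01277948  0.055     ]] [0.47712137 0.08952737 0.055     ]
n [-0.3888442  -0.31432497  0.866     ]
((202.94674682617188, 189.2882080078125), (56.81492614746094, 57.956504821777344), 73.61767578125)
dial [0.59446011 0.10661869 0.112     ] zero [-0.04518301  0.00630565 -0.01799899] 0.04904313269159134
cam in tool [ 0.08234136  0.00063628 -0.14162001] 
 [[ 8.46137649e-04 -9.48236924e-01 -3.17562624e-01]
 [ 9.99999006e-01  4.44208283e-04  1.33807344e-03]
 [-1.12774669e-03 -3.17563440e-01  9.48236357e-01]] 423.3793252554652
(array([ 39.51, -32.27,   3.1 ]), array([-6.000e-02,  2.000e-02,  2.789e+01]))
```

```bash
python3 -m creep '[{"travel":[1.5,-1.2,0],"rot":[0,0,0],"gripper":8},{"travel":[2.9,-2.4,0],"rot":[0,0,0],"gripper":8},{"travel":[2.9,-2.4,0],"rot":[0,0,0],"gripper":8},{"travel":[2.9,-2.4,0],"rot":[0,0,0],"gripper":8},{"travel":[2.9,-2.4,0],"rot":[0,0,0],"gripper":8},{"travel":[2.9,-2.4,0],"rot":[0,0,0],"gripper":8},{"travel":[2.9,-2.4,0],"rot":[0,0,0],"gripper":8},{"travel":[2.9,-2.4,0],"rot":[0,0,0],"gripper":8},{"travel":[2.9,-2.4,0],"rot":[0,0,0],"gripper":8},{"travel":[2.9,-2.4,0],"rot":[0,0,0],"gripper":8},{"travel":[2.9,-2.4,0],"rot":[0,0,0],"gripper":8},{"travel":[2.9,-2.4,0],"rot":[0,0,0],"gripper":8},{"travel":[2.9,-2.4,0],"rot":[0,0,0],"gripper":8},{"travel":[2.9,-2.2,0.5],"rot":[0,0,0],"gripper":8},{"travel":[0,0,0.5],"rot":[0,0,7],"gripper":8},{"travel":[0,0,0.5],"rot":[0,0,7],"gripper":8},{"travel":[0,0,0.5],"rot":[0,0,7],"gripper":8},{"travel":[0,0,0.5],"rot":[0,0,7],"gripper":8},{"travel":[0,0,0],"rot":[0,0,0],"gripper":8},{"travel":[0,0,0],"rot":[0,0,0],"gripper":8}]'
python3 -c "
from h import *
p,d,m=snap('wrist','w1'); s=sense(); print(s['position'],s['qpos'])
print(proj(m,[[.4695,-.1639,.044],[.4290,-.157,.044]]))
"
```

```text
time_s: 1.77
position: [0.4667, -0.1656, 0.2061]
tcp_rot: [[0.986, -0.167, -0.001], [-0.167, -0.986, 0.0], [-0.001, -0.0, -1.0]]
contact_force: [0.0, -0.1, -0.4]
width: 0.0797
finger_force: 0.0
[ 0.46688105 -0.16572962  0.20637093] [ 0.50640492  0.22485994 -0.25880908  1.94882164  0.06889533  0.97650215
 -1.52263413]
[[318.94226715 210.86690817]
 [318.99093645 262.48097396]]
```

View pics/w1.png

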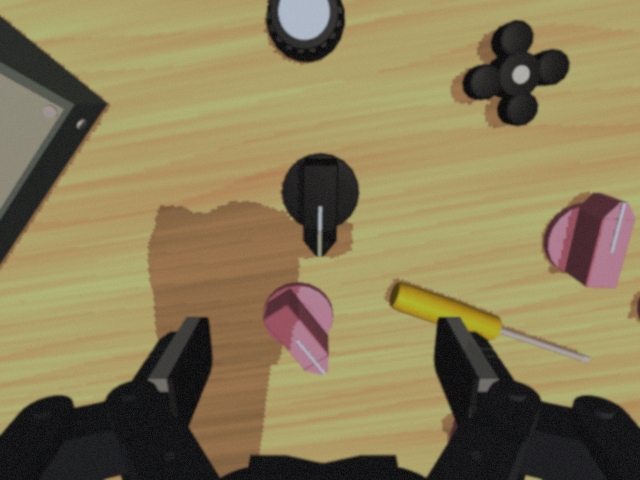

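The wrist view shows the black knob with its skirt centred near (320,190) and the white line ending at the nose, about (320,256). The bar is vertical in the image, so it is aligned with the tool.

```bash
python3 - <<'E'
from h import *
p,d,m=load('w1'); z=np.array([0,0,1.])
mk=(p.max(2)<60).astype(np.uint8); mk[:140]=0; mk[265:]=0; mk[:,:270]=0; mk[:,370:]=0
c=max(cv2.findContours(mk,0,1)[0],key=cv2.contourArea); (cx,cy,w,h)=cv2.boundingRect(c); print(cx,cy,w,h)
c=c.reshape(-1,2); b=np.array([[cx,0],[cx+w-1,0]]); row=[c[c[:,0]==cx,1].mean(),c[c[:,0]==cx+w-1,1].mean()]
print('skirt sides',row); S=onplane(m,[[cx,row[0]],[cx+w-1,row[1]]],[0,0,.007],z);print(S,S.mean(0),np.linalg.norm(S[1]-S[0]))
N=onplane(m,[[320,256],[320,207]],[0,0,.044],z);v=N[0]-N[1];a=np.arctan2(v[1],v[0]);print(N,np.degrees(a), 'centre from nose',N[0]-.042*np.array([np.cos(a),np.sin(a),0]))
D=bydepth(m,[[320,180],[320,200],[312,190],[328,190]],d);print(D)
E
```

```text
283 154 75 101
skirt sides [np.float64(191.66666666666666), np.float64(192.0)]
[[ 0.48080653 -0.13569201  0.007     ]
 [ 0.47045821 -0.19539567  0.007     ]] [ 0.47563237 -0.16554384  0.007     ] 0.06059384500977576
[[ 0.43414067 -0.15866596  0.044     ]
 [ 0.47227476 -0.16516743  0.044     ]] 170.32468466459952 centre from nose [ 0.47554326 -0.16572467  0.044     ]
[[ 0.49159388 -0.16844585  0.0412878 ]
 [ 0.47722088 -0.16600431  0.04284254]
 [ 0.48577207 -0.16154869  0.04378417]
 [ 0.4836755  -0.17303847  0.04304487]]
```

```bash
python3 -m creep '[{"travel":[0.42,-0.07,2.5],"rot":[0,0,0],"gripper":8},{"travel":[0.43,-0.07,3.7],"rot":[0,0,0],"gripper":8},{"travel":[0,0,3.7],"rot":[0,0,0],"gripper":8},{"travel":[0,0,3.7],"rot":[0,0,0],"gripper":8},{"travel":[0,0,3.2],"rot":[0,0,0],"gripper":8},{"travel":[0,0,2.3],"rot":[0,0,0],"gripper":8},{"travel":[0,0,0],"rot":[0,0,0],"gripper":8},{"travel":[0,0,0],"rot":[0,0,0],"gripper":8},{"travel":[0,0,0],"rot":[0,0,0],"gripper":0},{"travel":[0,0,0],"rot":[0,0,0],"gripper":0},{"travel":[0,0,0],"rot":[0,0,0],"gripper":0},{"travel":[0,0,0],"rot":[0,0,0],"gripper":0},{"travel":[0,0,0],"rot":[0,0,0],"gripper":0},{"travel":[0,0,0],"rot":[0,0,0],"gripper":0},{"travel":[0,0,0],"rot":[0,0,0],"gripper":0}]'
```

```text
time_s: 3.07
position: [0.476, -0.1661, 0.0163]
tcp_rot: [[0.985, -0.171, 0.001], [-0.171, -0.985, -0.001], [0.001, 0.0, -1.0]]
contact_force: [-3.6, 0.8, 15.5]
width: 0.025
finger_force: 58.8
```

```bash
python3 - <<'E'
from h import *
n=np.array([-.389,-.314,.866]);n/=np.linalg.norm(n);C=np.array([.5945,.1066,.112]);z0=np.array([-.921,.129,-.367]);z0-=n*(z0@n);z0/=np.linalg.norm(z0)
f=Rot.from_rotvec(-n*1.0).apply(z0);R=np.c_[-f,np.cross(-n,-f),-n];print('R\n',R)
P=C-R@[.055,0,.12];print('P',P)
s=sense();s=dict(s);s['position']=s['position']+np.array([0,0,.18]);t,r=togo(P,R,s);print(t,r,np.linalg.norm(r))
s['tcp_rot']=R;print('travel in final axes',togo(P,R,s)[0])
E
```

```text
R
 [[ 0.50070377 -0.77327583  0.3890247 ]
 [-0.86120039 -0.39965657  0.31401994]
 [-0.08734775 -0.49225919 -0.866055  ]]
P [0.52027833 0.11628363 0.22073073]
[ -0.46 -28.58  -2.45] [29.85  8.26 50.12] 58.91743799589388
travel in final axes [-22.31 -15.91   8.48]
```

```bash
python3 -m creep '[{"travel":[0,0,-1],"rot":[0,0,0],"gripper":0},{"travel":[0,0,-2.5],"rot":[0,0,0],"gripper":0},{"travel":[0,0,-4],"rot":[0,0,0],"gripper":0},{"travel":[0,0,-4],"rot":[0,0,0],"gripper":0},{"travel":[0,0,-4],"rot":[0,0,0],"gripper":0},{"travel":[0,0,-2.5],"rot":[0,0,0],"gripper":0},{"travel":[0,0,0],"rot":[0,0,0],"gripper":0}]'
```

```text
time_s: 3.65
position: [0.4776, -0.1664, 0.2012]
tcp_rot: [[0.985, -0.171, 0.008], [-0.171, -0.985, -0.003], [0.008, 0.002, -1.0]]
contact_force: [0.8, -0.8, -1.0]
width: 0.0252
finger_force: 59.8
```

```bash
python3 -m creep '[{"travel":[0,0,0],"rot":[3.3,0.9,5.6],"gripper":0},{"travel":[0,0,0],"rot":[3.3,0.9,5.6],"gripper":0},{"travel":[0,0,0],"rot":[3.3,0.9,5.6],"gripper":0},{"travel":[0,0,0],"rot":[3.3,0.9,5.6],"gripper":0},{"travel":[0,0,0],"rot":[3.3,0.9,5.6],"gripper":0},{"travel":[0,0,0],"rot":[3.3,0.9,5.6],"gripper":0},{"travel":[0,0,0],"rot":[3.3,0.9,5.6],"gripper":0},{"travel":[0,0,0],"rot":[3.3,0.9,5.6],"gripper":0},{"travel":[0,0,0],"rot":[3.4,1,5.4],"gripper":0},{"travel":[-2.8,-2,1.05],"rot":[0,0,0],"gripper":0},{"travel":[-2.8,-2,1.05],"rot":[0,0,0],"gripper":0},{"travel":[-2.8,-2,1.05],"rot":[0,0,0],"gripper":0},{"travel":[-2.8,-2,1.05],"rot":[0,0,0],"gripper":0},{"travel":[-2.8,-2,1.05],"rot":[0,0,0],"gripper":0},{"travel":[-2.8,-2,1.05],"rot":[0,0,0],"gripper":0},{"travel":[-2.8,-2,1.05],"rot":[0,0,0],"gripper":0},{"travel":[-2.8,-2,1.05],"rot":[0,0,0],"gripper":0},{"travel":[0,0,0],"rot":[0,0,0],"gripper":0},{"travel":[0,0,0],"rot":[0,0,0],"gripper":0}]'
python3 -c "
from h import *
p,d,m=snap('wrist','w2'); s=sense(); print(s['position'],s['qpos'])
"
```

```text
time_s: 5.23
position: [0.5197, 0.1194, 0.2205]
tcp_rot: [[0.502, -0.774, 0.386], [-0.86, -0.402, 0.314], [-0.088, -0.49, -0.867]]
contact_force: [-0.4, -0.1, -1.9]
width: 0.0251
finger_force: 59.6
[0.51978619 0.11777388 0.2203005 ] [ 0.32234868  0.10087779 -0.47323502  2.1748247  -0.4867166   0.47077026
 -2.38565632]
```

View pics/w2.png

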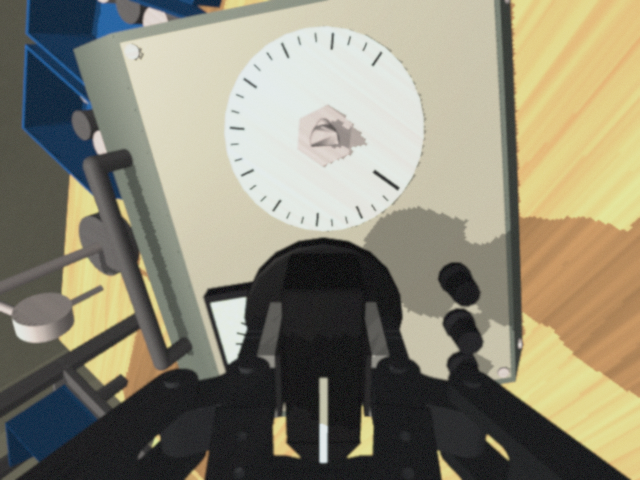

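The dial plate is centred near (325,129), the zero mark is at (386,180), and the shaft is at about (325,133). I'll enlarge the shaft and fit the plate.

```bash
python3 - <<'E'
from h import *
p,d,m=load('w2')
cr=p[98:172,285:377];cv2.imwrite('pics/c2.png',cv2.resize(cr,(736,592),interpolation=cv2.INTER_CUBIC)[:,:,::-1])
h=cv2.cvtColor(p,cv2.COLOR_RGB2HSV); mk=((h[...,1]<22)&(h[...,2]>190)).astype(np.uint8); mk[:20]=0;mk[240:]=0;mk[:,:215]=0;mk[:,435:]=0
c=max(cv2.findContours(mk,0,1)[0],key=cv2.contourArea);el=cv2.fitEllipse(cv2.convexHull(c));print(el)
# plane by depth
ys,xs=np.mgrid[30:228:4,230:422:4];uv=np.c_[xs.ravel(),ys.ravel()];r=np.hypot(uv[:,0]-325,uv[:,1]-129);uv=uv[(r<92)&(r>42)]
X=bydepth(m,uv,d);c0=np.median(X,0)
for _ in range(3):
    n=np.linalg.svd(X-X.mean(0),full_matrices=False)[2][2];n*=np.sign(n[2]);e=(X-X.mean(0))@n;X=X[np.abs(e)<3*np.abs(e).mean()]
print('plane',X.mean(0),n,np.abs(e).mean(),np.degrees(np.arccos(n[2])))
C=onplane(m,[el[0]],X.mean(0),n)[0];print('C',C)
hull=onplane(m,cv2.convexHull(c).reshape(-1,2),X.mean(0),n);print('radius',np.linalg.norm(hull-C,axis=1)[::6].round(4),'mean centre',)
# case yaw from long edge of panel? ticks: dark pixels on plate
g=p.max(2); yy,xx=np.where((g<110));k=(np.hypot(xx-386,yy-180)<18);pt=onplane(m,np.c_[xx[k],yy[k]],C,n);mm=pt.mean(0);print('zero',mm-C,np.linalg.norm(mm-C),'dir',np.linalg.svd(pt-mm)[2][0])
E
```

```text
((323.5335693359375, 128.11465454101562), (200.26699829101562, 205.07073974609375), 1.4807394742965698)
plane [0.59670487 0.10166611 0.11078222] [-0.38886642 -0.31369841  0.86624259] 0.0005379780837185646 29.975103463444093
C [0.597951   0.1007754  0.11101906]
radius [0.0559 0.0567 0.0582 0.0613 0.0633 0.0643 0.0637 0.0626 0.0596 0.0578
 0.0562] mean centre
zero [-0.04543327  0.01118846 -0.01634377] 0.04956291577167766 dir [-0.92075218  0.16457664 -0.35373713]
```

View pics/c2.png

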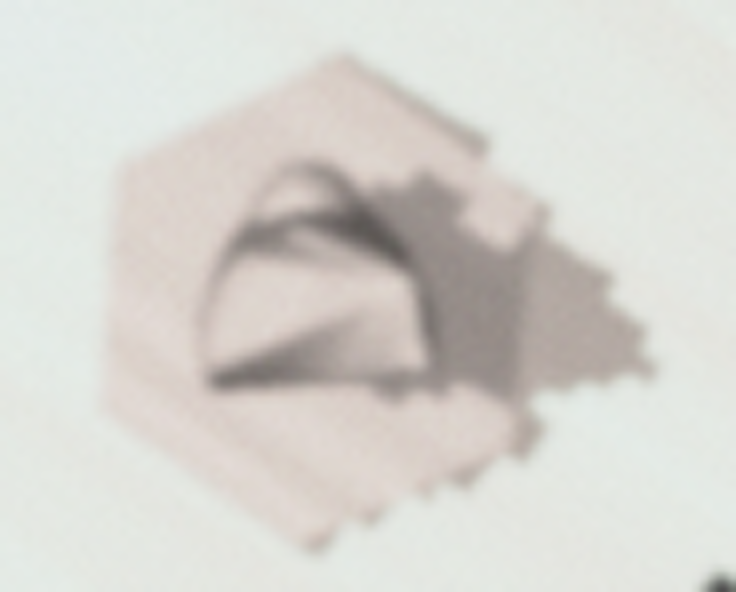

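The crop shows the D-shaft's flat as the straight edge from (210,382) to (430,370) in the crop. It faces image-down, so the knob is nearly in line with it already. The ball is at the top (300,185) and the hex nut's centre is at about (327,305) in the crop.

```bash
python3 - <<'E'
from h import *
from scipy.optimize import least_squares
p,d,m=load('w2'); n=np.array([-.389,-.3138,.8661]);n/=np.linalg.norm(n);P0=np.array([.5967,.10167,.11078])
# plate rim: radial edges, red/blue difference (plate bluish-white, panel beige)
q=p.astype(float); bl=cv2.GaussianBlur(q[...,0]-q[...,2],(0,0),1.5); pts=[]
for a in np.radians(np.arange(0,360,3)):
    r=np.arange(80,115,.5);u=325+r*np.cos(a);v=129+r*np.sin(a);ok=(v>2);r,u,v=r[ok],u[ok],v[ok]
    s=bl[v.astype(int),u.astype(int)];g=np.gradient(cv2.GaussianBlur(s.reshape(1,-1),(0,0),2).ravel());i=g[3:-3].argmax()+3;pts.append([u[i],v[i]])
X=onplane(m,pts,P0,n);R=np.array(sense()['tcp_rot']);e1=R[:,0]-n*(R[:,0]@n);e1/=np.linalg.norm(e1);e2=np.cross(n,e1);Y=np.c_[(X-P0)@e1,(X-P0)@e2]
f=least_squares(lambda c:np.hypot(Y[:,0]-c[0],Y[:,1]-c[1])-c[2],[0,0,.06],loss='soft_l1',f_scale=.0005);c=f.x;print('r',c[2],'med res',np.median(abs(f.fun)))
C=P0+e1*c[0]+e2*c[1];print('plate C',C)
H=onplane(m,[[325.9,136.1]],C+n*.003,n)[0]-n*.003;print('nut C',H,'diff in e1,e2',(H-C)@e1,(H-C)@e2)
for hh in (.028,.032):
    E=onplane(m,[[311.25,145.75],[338.75,144.25]],C+n*hh,n);v=E[1]-E[0];print('edge',hh,np.linalg.norm(v),'mid',(E.mean(0)-C)@e1,(E.mean(0)-C)@e2,'ang deg',np.degrees(np.arctan2(v@e1,v@e2)))
g=p.max(2);yy,xx=np.where(g<110);k=(np.hypot(xx-386,yy-180)<18);pt=onplane(m,np.c_[xx[k],yy[k]],C,n).mean(0)-C;print('zero r',np.linalg.norm(pt),'ang from -e1 (about n)',np.degrees(np.arctan2(-pt@e2,-pt@e1)))
print('e1',e1)
E
```

```text
r 0.06008213108665085 med res 0.00013613507009649709
plate C [0.5952572  0.10445896 0.11114246]
nut C [0.59465011 0.10401485 0.11070888] diff in e1,e2 0.0001168411573537229 -0.0008603126586912979
edge 0.028 0.014898741410343778 mid -0.0024179939371816246 -0.00014004715769756963 ang deg 176.74449612521184
edge 0.032 0.014642904660826784 mid -0.0019887456557173664 -0.00010690151959795366 ang deg 176.74449612521192
zero r 0.04641483755887504 ang from -e1 (about n) 55.3267625474396
e1 [ 0.50020654 -0.86147764 -0.08746258]
```

```bash
python3 - <<'E'
from h import *
p,d,m=load('w2');s=sense();R=np.array(s['tcp_rot']);P=np.array(s['position'])
g=p.max(2)
col=g[225:260,318:328].mean(1).round();print(col)
# silhouette of skirt underside rim: dark/bright boundary points for cols 265..380
pts=[]
for u in range(262,386,6):
    c=g[215:330,u].astype(int);i=np.where(c<65)[0]
    if len(i):pts.append([u,215+i[0]])
print(pts)
a=np.radians(np.arange(-60,61,10))
for zz in (.0163,.0063):
    L=np.c_[.032*np.cos(a),.032*np.sin(a),0*a+zz];print(zz,proj(m,P+L@R.T).round(1).tolist())
    Y=(onplane(m,pts,P+R[:,2]*zz,R[:,2])-P)@R
    A=np.c_[2*Y[:,:2],np.ones(len(Y))];q=np.linalg.lstsq(A,(Y[:,:2]**2).sum(1),rcond=None)[0];print('fit',q[:2],np.sqrt(q[2]+q[0]**2+q[1]**2)); print('x of front rim',Y[len(Y)//2])
Y=(onplane(m,[[323,378],[323,462]],P+R[:,2]*(.0163-.044),R[:,2])-P)@R;print('white line',Y)
E
```

```text
[231. 232. 233. 233. 230. 221. 208. 203. 203. 203. 200. 182. 134.  73.
  31.  21.  22.  20.  26.  32.  40.  41.  41.  38.  36.  35.  35.  33.
  28.  22.  21.  20.  19.  21.  22.]
[[262, np.int64(267)], [268, np.int64(261)], [274, np.int64(255)], [280, np.int64(251)], [286, np.int64(248)], [292, np.int64(245)], [298, np.int64(242)], [304, np.int64(241)], [310, np.int64(240)], [316, np.int64(239)], [322, np.int64(238)], [328, np.int64(239)], [334, np.int64(240)], [340, np.int64(241)], [346, np.int64(242)], [352, np.int64(244)], [358, np.int64(247)], [364, np.int64(250)], [370, np.int64(252)], [376, np.int64(258)], [382, np.int64(264)]]
0.0163 [[255.2, 267.4], [262.6, 256.8], [272.2, 247.5], [283.5, 239.9], [296.3, 234.3], [310.0, 230.8], [324.3, 229.6], [338.5, 230.9], [352.2, 234.4], [364.9, 240.2], [376.2, 247.9], [385.6, 257.2], [393.0, 267.8]]
fit [-0.00305289 -0.00025511] 0.03128546879491646
x of front rim [ 0.0285602  -0.00087637  0.0163    ]
0.0063 [[251.2, 277.5], [259.1, 266.4], [269.2, 256.6], [281.2, 248.6], [294.7, 242.6], [309.2, 239.0], [324.4, 237.8], [339.5, 239.1], [354.0, 242.8], [367.5, 248.9], [379.4, 257.0], [389.3, 266.8], [397.1, 278.0]]
fit [ 0.00230069 -0.00028594] 0.029299715424784892
x of front rim [ 0.03190723 -0.00086777  0.0063    ]
white line [[-0.00383609 -0.00038569 -0.0277    ]
 [-0.03870611 -0.00025958 -0.0277    ]]
```

```bash
python3 - <<'E'
from h import *
p,d,m=load('w2');s=sense();R=np.array(s['tcp_rot']);P=np.array(s['position'])
v=np.arange(234,300,3)
for u in (322,275,370):
    print(u,[(int(a),*(b*1000).round(1).tolist()) for a,b in zip(v,(bydepth(m,np.c_[0*v+u,v],d)-P)@R)])
a=p[225:300,260:385];cv2.imwrite('pics/c3.png',np.clip(cv2.resize(a,(800,480),interpolation=cv2.INTER_CUBIC)[:,:,::-1].astype(float)*2.5,0,255))
E
```

```text
322 [(234, -3.9, -1.0, 121.5), (237, 29.3, -0.9, 15.3), (240, 29.3, -0.9, 11.5), (243, 29.1, -0.9, 8.9), (246, 28.0, -0.9, 8.4), (249, 27.2, -0.9, 7.5), (252, 25.6, -0.9, 8.5), (255, 26.3, -0.8, 3.4), (258, 26.8, -0.8, -1.0), (261, 26.1, -0.8, -1.9), (264, 26.2, -0.8, -5.2), (267, 26.4, -0.8, -8.2), (270, 26.5, -0.8, -11.1), (273, 26.6, -0.8, -13.9), (276, 26.2, -0.8, -15.3), (279, 25.9, -0.8, -17.0), (282, 26.8, -0.8, -21.3), (285, 26.4, -0.8, -22.6), (288, 25.5, -0.8, -22.9), (291, 25.8, -0.8, -25.7), (294, 25.1, -0.8, -26.2), (297, 24.5, -0.8, -27.1)]
275 [(234, -3.8, -31.6, 120.9), (237, -5.8, -31.6, 120.8), (240, -8.1, -31.8, 121.5), (243, -10.4, -31.9, 122.0), (246, -12.1, -31.8, 120.9), (249, -14.2, -31.9, 121.0), (252, 23.1, -19.4, 15.1), (255, 23.4, -18.9, 11.0), (258, 23.3, -18.6, 8.1), (261, 21.9, -18.7, 8.4), (264, 20.9, -18.7, 7.9), (267, 19.7, -18.7, 7.9), (270, 18.4, -18.8, 8.1), (273, 17.1, -18.8, 8.1), (276, 16.0, -18.8, 7.8), (279, 15.0, -18.8, 7.3), (282, 13.7, -18.9, 7.4), (285, 12.2, -19.0, 7.9), (288, 10.9, -19.0, 7.8), (291, 9.6, -19.0, 7.9), (294, 8.2, -19.1, 8.1), (297, 7.3, -19.1, 7.3)]
370 [(234, -3.8, 30.4, 121.6), (237, -5.6, 30.4, 120.9), (240, -7.8, 30.5, 121.2), (243, -9.7, 30.5, 120.5), (246, -12.0, 30.6, 121.1), (249, -14.8, 30.9, 123.1), (252, 23.8, 17.9, 13.5), (255, 23.6, 17.6, 10.8), (258, 23.3, 17.3, 8.3), (261, 22.4, 17.3, 7.7), (264, 21.6, 17.2, 6.4), (267, 20.0, 17.4, 7.5), (270, 18.9, 17.4, 7.2), (273, 17.8, 17.4, 6.7), (276, 16.1, 17.6, 7.9), (279, 14.7, 17.7, 8.2), (282, 13.3, 17.7, 8.4), (285, 12.6, 17.6, 7.3), (288, 10.9, 17.8, 8.1), (291, 9.9, 17.8, 7.5), (294, 8.8, 17.8, 7.2), (297, 7.0, 18.0, 8.2)][ WARN:0@0.174] global loadsave.cpp:1063 imwrite_ Unsupported depth image for selected encoder is fallbacked to CV_8U.
```

View pics/c3.png

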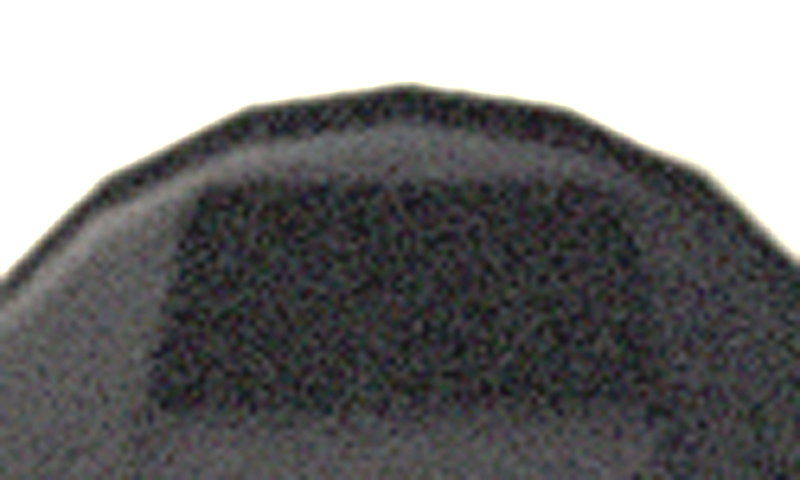

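The crop shows the skirt wall, the skirt's top face and the bar's rear face. Depth puts the knob origin at tool (-2.7, -0.3, +17) mm with no tilt. Now the standoff over the shaft.

```bash
cat > tgt.py <<'E'
from h import *
n=np.array([-.389,-.3138,.8661]);n/=np.linalg.norm(n);C=np.array([.5953,.1045,.1111]);K=np.array([-.0027,-.0003,.017])
e1=np.array([.50020654,-.86147764,-.08746258]);e1-=n*(e1@n);e1/=np.linalg.norm(e1)
def tgt(h,ang=3.3):
    x=Rot.from_rotvec(n*np.radians(ang)).apply(e1);R=np.c_[x,np.cross(-n,x),-n];return C+n*h-R@K,R
def rep(h,ang=3.3):
    s=sense();P,R=tgt(h,ang);t,r=togo(P,R);print('go',t,r);R0=np.array(s['tcp_rot']);print('t',s['time_s'],'tcp err (tool mm)',((s['position']-P)@R*1000).round(2),'F tool',(R0.T@s['contact_force']).round(1),'T',(R0.T@s['wrist_torque']).round(2),'q',np.round(s['qpos'],2))
E
python3 -c "
from tgt import *
rep(.042);s=dict(sense());P,R=tgt(.042);s['tcp_rot']=R;print(togo(P,R,s))"
```

```text
go [6.15 0.06 6.08] [ 0.16  0.03 -3.3 ]
t 5.2833 tcp err (tool mm) [-61.33  -4.3  -60.79] F tool [0.2 1.7 1.9] T [-0.76  0.13 -0.  ] q [ 0.32  0.1  -0.47  2.17 -0.49  0.47 -2.39]
(array([6.13, 0.43, 6.08]), array([0., 0., 0.]))
```

```bash
python3 -m creep '[{"travel":[0,0,0],"rot":[0.16,0.03,-3.3],"gripper":0},{"travel":[1.5,0.1,0.5],"rot":[0,0,0],"gripper":0},{"travel":[2,0.13,1],"rot":[0,0,0],"gripper":0},{"travel":[2,0.15,1.58],"rot":[0,0,0],"gripper":0},{"travel":[0.63,0.05,1.5],"rot":[0,0,0],"gripper":0},{"travel":[0,0,1.5],"rot":[0,0,0],"gripper":0},{"travel":[0,0,0],"rot":[0,0,0],"gripper":0},{"travel":[0,0,0],"rot":[0,0,0],"gripper":0},{"travel":[0,0,0],"rot":[0,0,0],"gripper":0}]' >/dev/null; python3 -c "
from tgt import *
rep(.042)"
```

```text
go [-0.11 -0.    0.09] [-0.03 -0.08 -0.11]
t 6.0333 tcp err (tool mm) [ 1.06  0.01 -0.92] F tool [0.8 0.2 0.6] T [-0.64  0.08  0.03] q [ 0.36  0.3  -0.45  2.11 -0.49  0.37 -2.21]
```

```bash
python3 -m creep '[{"travel":[-0.1,0,0.4],"rot":[0,0,0],"gripper":0},{"travel":[0,0,0.4],"rot":[0,0,0],"gripper":0},{"travel":[0,0,0.4],"rot":[0,0,0],"gripper":0},{"travel":[0,0,0.3],"rot":[0,0,0],"gripper":0},{"travel":[0,0,0.2],"rot":[0,0,0],"gripper":0},{"travel":[0,0,0],"rot":[0,0,0],"gripper":0},{"travel":[0,0,0],"rot":[0,0,0],"gripper":0}]' >/dev/null; python3 -c "
from tgt import *
rep(.026)"
```

```text
go [ 0.07  0.02 -0.1 ] [-0.02 -0.01 -0.07]
t 6.6167 tcp err (tool mm) [-0.7  -0.23  1.01] F tool [-3.7  0.4  0.9] T [-0.6  -0.55  0.03] q [ 0.34  0.34 -0.45  2.11 -0.48  0.33 -2.21]
```

```bash
python3 -m creep '[{"travel":[-0.06,0,0.3],"rot":[0,0,0],"gripper":0},{"travel":[0,0,0.3],"rot":[0,0,0],"gripper":0},{"travel":[0,0,0.3],"rot":[0,0,0],"gripper":0},{"travel":[0,0,0.3],"rot":[0,0,0],"gripper":0},{"travel":[0,0,0],"rot":[0,0,0],"gripper":0},{"travel":[0,0,0],"rot":[0,0,0],"gripper":0}]' >/dev/null; python3 -c "
from tgt import *
rep(.013)"
```

```text
go [ 0.09  0.05 -0.01] [-0.05 -0.05 -0.08]
t 7.1167 tcp err (tool mm) [-0.86 -0.55  0.1 ] F tool [-0.4 -2.4  5. ] T [-0.06 -0.25  0.  ] q [ 0.33  0.36 -0.45  2.1  -0.48  0.31 -2.22]
```

```bash
python3 -m creep '[{"travel":[0,0,0.25],"rot":[0,0,0],"gripper":0},{"travel":[0,0,0.25],"rot":[0,0,0],"gripper":0},{"travel":[0,0,0.2],"rot":[0,0,0],"gripper":0},{"travel":[0,0,0.2],"rot":[0,0,0],"gripper":0},{"travel":[0,0,0.1],"rot":[0,0,0],"gripper":0},{"travel":[0,0,0],"rot":[0,0,0],"gripper":0}]' >/dev/null; python3 -c "
from tgt import *
rep(.003)"
```

```text
go [0.09 0.03 0.04] [-0.03 -0.05 -0.08]
t 7.6167 tcp err (tool mm) [-0.87 -0.34 -0.38] F tool [ -4.5  -0.1 -12.4] T [-0.58 -1.07  0.04] q [ 0.31  0.38 -0.44  2.1  -0.48  0.29 -2.22]
```

```bash
python3 -m creep '[{"travel":[0,0,0.1],"rot":[0,0,0],"gripper":0},{"travel":[0,0,0],"rot":[0,0,0],"gripper":0},{"travel":[0,0,0],"rot":[0,0,0],"gripper":0},{"travel":[0,0,0],"rot":[0,0,0],"gripper":0}]' >/dev/null; python3 -c "
from tgt import *
rep(.003)"
```

```text
go [0.07 0.04 0.01] [-0.04 -0.08 -0.07]
t 7.95 tcp err (tool mm) [-0.71 -0.42 -0.09] F tool [ -8.1   3.8 -40.4] T [-1.48 -1.86  0.03] q [ 0.31  0.38 -0.44  2.1  -0.48  0.29 -2.22]
```

```bash
python3 -m creep '[{"travel":[0,0,-0.1],"rot":[0,0,0],"gripper":0},{"travel":[0,0,0],"rot":[0,0,0],"gripper":0},{"travel":[0,0,0],"rot":[0,0,0],"gripper":0},{"travel":[0,-0.026,0],"rot":[0,0,-6.5],"gripper":0},{"travel":[0,-0.026,0],"rot":[0,0,-6.5],"gripper":0},{"travel":[0,0,0],"rot":[0,0,0],"gripper":0},{"travel":[0,0,0],"rot":[0,0,0],"gripper":0}]' >/dev/null; python3 -c "
from tgt import *
rep(.003,16.3)"
```

```text
go [0.09 0.05 0.02] [-0.03 -0.04 -0.03]
t 8.5333 tcp err (tool mm) [-0.93 -0.52 -0.21] F tool [ -4.7  -1.2 -11.1] T [-0.01 -1.17 -0.04] q [ 0.36  0.39 -0.5   2.1  -0.4   0.28 -2.06]
```

Forces are mild and the knob is following, so I'll turn the remaining 39°.

```bash
python3 -m creep '[{"travel":[0,-0.026,0],"rot":[0,0,-6.5],"gripper":0},{"travel":[0,-0.026,0],"rot":[0,0,-6.5],"gripper":0},{"travel":[0,-0.026,0],"rot":[0,0,-6.5],"gripper":0},{"travel":[0,-0.026,0],"rot":[0,0,-6.5],"gripper":0},{"travel":[0,0,0],"rot":[0,0,0],"gripper":0},{"travel":[0,-0.026,0],"rot":[0,0,-6.5],"gripper":0},{"travel":[0,-0.026,0],"rot":[0,0,-6.5],"gripper":0},{"travel":[0,0,0],"rot":[0,0,0],"gripper":0},{"travel":[0,0,0],"rot":[0,0,0],"gripper":0}]' >/dev/null; python3 -c "
from tgt import *
rep(.003,55.3)"
```

```text
go [0.06 0.06 0.02] [ 0.01 -0.06 -0.04]
t 9.2833 tcp err (tool mm) [-0.6  -0.62 -0.21] F tool [ -3.6  -4.7 -11.4] T [ 0.62 -0.96 -0.03] q [ 0.48  0.42 -0.65  2.09 -0.16  0.27 -1.6 ]
```

```bash
python3 -m creep '[{"travel":[0,0,-0.04],"rot":[0,0,0],"gripper":0},{"travel":[0,0,0],"rot":[0,0,0],"gripper":0},{"travel":[0,0,0],"rot":[0,0,0],"gripper":0},{"travel":[0,0,0],"rot":[0,0,0],"gripper":5},{"travel":[0,0,0],"rot":[0,0,0],"gripper":5},{"travel":[0,0,0],"rot":[0,0,0],"gripper":5},{"travel":[0,0,0],"rot":[0,0,0],"gripper":5},{"travel":[0,0,0],"rot":[0,0,0],"gripper":5},{"travel":[0,0,-1],"rot":[0,0,0],"gripper":5},{"travel":[0,0,-2],"rot":[0,0,0],"gripper":5},{"travel":[0,0,-3],"rot":[0,0,0],"gripper":5},{"travel":[0,0,-3],"rot":[0,0,0],"gripper":5},{"travel":[0,0,-2],"rot":[0,0,0],"gripper":5},{"travel":[0,0,0],"rot":[0,0,0],"gripper":5},{"travel":[0,0,0],"rot":[0,0,0],"gripper":5}]'; python3 - <<'E'
from tgt import *
p,d,m=snap('wrist','w3')
P,R=tgt(.003,55.3);x=-R[:,0]
print('expected nose top', proj(m,[C+n*.047+x*.042,C+n*.047,C+x*.05]))
E
```

```text
time_s: 10.53
position: [0.5467, 0.0625, 0.2257]
tcp_rot: [[0.919, -0.032, 0.392], [-0.165, -0.936, 0.311], [0.357, -0.351, -0.866]]
contact_force: [0.5, 0.4, -0.9]
width: 0.0497
finger_force: 0.0
expected nose top [[320.2668966  319.67135921]
 [320.08413655 254.25046081]
 [320.48517019 296.94213105]]
```

View pics/w3.png

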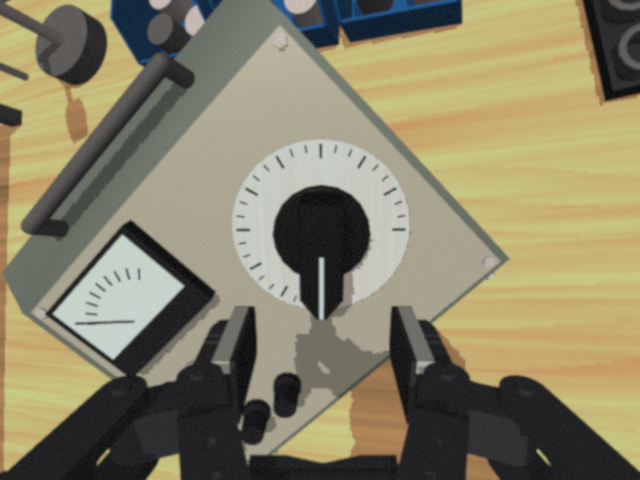

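The knob is on the dial with its nose at (321,320), over the zero mark and within 1 px of the prediction at (320,320). The fingers are clear. I'll check the seat height by depth, then hand in.

```bash
python3 - <<'E'
from tgt import *
p,d,m=load('w3')
for u,v in ((312,240),(330,240),(321,270),(285,245),(357,245),(250,215),(395,215)):
    X=bydepth(m,[[a,b] for a in range(u-2,u+3) for b in range(v-2,v+3)],d); print(u,v,round(float(np.median((X-C)@n)*1000),2))
N=onplane(m,[[321,320]],C+n*.047,n)[0]-C;P,R=tgt(.003,55.3);print(N@R[:,0],N@R[:,1])
E
```

```text
312 240 46.71
330 240 47.27
321 270 47.52
285 245 13.2
357 245 13.13
250 215 0.09
395 215 0.03
-0.04222387080788001 0.0004407308169061009
```

Bar top is at 47 mm and skirt top at 13 mm, so the underside is 3 mm from the plate: fully home.

```bash
python3 -c "
from workcell import close_job; print(close_job())"
```

```text
the job is handed in; nothing more can be done
None
```

The pointer knob is fully home on the D-shaft (underside 3 mm from the plate), turned down to within about 1 mm of the zero mark and released, and the job is handed in; the verdict was not shown.

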